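# Thread two inspection lamps into the slotted rack

## Task

Tidy the lamp rack: first move the green lamp, which blocks the mouth of the slot, along the slot to the end with the green tag, then bring the orange lamp in through the mouth and hang it at the end with the orange tag. Both lamps must hang freely by their heads, right at the ends of the slot, and be let go; keep them upright all the while and do not disturb the other things on the table.

Things in the scene. Friction and masses are not known exactly. Their poses are not given: they have to be found in the camera images.
- rack: Fixed lamp rack, turned 0.3 to 0.8 rad to the left. Origin on the table under the crossing of its T slot; x points into the rack away from its open front, y left, z up. Aluminium board x -60 to 60, y -125 to 125 mm, top 150 mm above the table, 10 mm thick. Blue legs under its front corners (x -55 to -35, |y| 107 to 125), posts at the rear corners (x 50 to 70, to 285 mm)
- slot_mouth (a point): Open mouth of the T-shaped slot, on the board's front edge (rack x -60, y 0), at the level of the board's top. The slot is cut through the board, 24 mm wide throughout; its stem runs from here along the rack's x to the cross slot
- slot_cross (a point): Crossing of stem and cross slot (rack x 0, y 0), at the level of the board's top. The cross slot runs along the rack's y, closed at y -87 and +87 mm
- shelf_edge (a point): Middle of the lower front edge of the stock shelf over the rack's rear half: rack x 10 mm (just behind the cross slot), 285 mm above the table. The shelf spans x 10 to 95, y -130 to 130 mm, goods on it up to 340 mm. A gripper pointing straight down does not fit there: lean it back towards the open front, 25 to 45 degrees
- dock_green (a point): The green lamp's hanging place: on the slot's centre line at the level of the board's top, 12 mm short of a closed end of the cross slot (rack y +75 or -75 mm, it varies). Marked by a green tag (26 x 50 mm) flat on the board, its centre 43 mm in front of this point. Axes as the rack's
- dock_orange (a point): The orange lamp's hanging place, the same at the other end of the cross slot; orange tag 43 mm in front of it
- lamp_green_mid (a point): Green lamp, 0.2 to 0.4 kg, 175 mm tall, point at its centre, z to its head. From the foot: round grip 42 mm dia. to 85 mm, neck 16 mm dia. to 115, square head 40 x 40 mm to 175 (flats along x, y). Starts hung in the slot's stem, x along the rack's, 15 to 35 mm before the cross slot: head rests on the board, this point 27.5 mm below the board's top; 20 mm play upwards
- lamp_orange_mid (a point): Orange lamp, same shape, mass range and point (87.5 mm above its foot, 27.5 mm below the head's underside). Stands upright on the table left or right of the rack, its x axis turned -0.2 to 0.6 rad (left positive) from straight ahead
- bottle: White bottle 56 mm diameter, 130 mm tall, standing on the table; origin under its base. Bystander, on the side of the rack where the orange lamp is not
- tin: Blue-labelled tin 66 mm diameter, 85 mm tall, standing by the rack's front left corner; origin under its base. Bystander
- charger: Black battery charger 60 x 60 x 80 mm high standing by the rack's front right corner; origin under its base. Bystander
- mug: White mug 76 mm diameter, 85 mm tall, in front of the rack, to the right; origin under its base. Bystander
- lens: Black camera lens 72 mm diameter, 70 mm tall, to the far left; origin under its base. Bystander
- camera: Black camera 50 x 110 x 87 mm high, its lens reaching 60 mm to -x of the origin, to the far right; origin under its base. Bystander
- driver: Screwdriver lying on the table to the near left, handle towards its -x; origin under its middle. Bystander

How it is judged:
By the outcome, as a careful person would: the job done as asked, in the order asked, and still so for the second after the job is handed in, with the robot touching nothing.
It also fails if it takes over 67 s, if anything falls off the work surface, if the arm or the gripper's body presses on something with over 40 N, if the wrist force passes 120 N, or if a joint passes its speed limit or range.

## Robot

A 7-joint arm with a two-finger parallel gripper is mounted at the origin on the work surface. World frame = base frame: x ahead of the robot, y to its left, z up, the work surface at z = 0. Lengths are in m, angles in rad, forces in N, time in s.
With the tool pointing down it reaches from about 0.4 to 0.85 m from the base axis. Payload 10.4 kg.
Tool frame: the origin (TCP) lies between the finger pads; the fingertips stand tcp_to_tips ahead of it and the grasp point (between the pads) lies 8 mm behind it (tcp_to_tips is the distance from the TCP to the fingertips, in m); z points along the fingers, y is the line along which they close (so a half turn about z gives the same grasp; the last joint's range is limited). The gripper opens to 85 mm and grips with 20 to 120 N. Pads are 22 mm wide; open, the fingers measure 114 mm over their backs; the gripper's body (76 mm by 85 mm) begins 54 mm behind the grasp point. The pads swing forward as they close: fully open they stand 13 mm farther back than shut.
Start: joints at [-1.281, 0.332, -0.065, 1.46, 0.022, 1.35, -0.088], TCP at [0.192, 0.595, 0.242] pointing down, gripper open.
Joint ranges: [-2.6, 2.6], [-0.5, 2.12], [-1.47, 1.34], [0.16, 2.42], [-1.27, 4.41], [0.06, 2.06], [-2.6, 2.6]. Speed limits (rad/s): [2.22, 2.22, 2.79, 2.79, 3.14, 3.14, 3.14].

## Interface

Orientations are given as a unit quaternion [x, y, z, w].
In Python, from workcell import * gives the robot as it stands.
- The arm moves only by the tool apply_moves, never from a script. Its argument "rows" is a list of rows, each an object of numbers: "x", "y", "z": the shift along the tool's x, y, z in mm; "ax", "ay", "az": the turn, a rotation vector about the tool's x, y, z in degrees; "gripper": the closure, from 0 (fully open) to 1 (shut). A call has 1 to 5 rows; each row shifts and turns the commanded pose from where the row before left it, along the tool's axes as they then stand; what a row does not reach is not made up. A row lasts 1/12 s, in which the tool goes at most 41.7 mm and 7.16 degrees, less where a joint would pass 70% of its speed; a pose out of reach is approached as far as the arm can. A call with a gripper value outside its range is refused whole. The fingers move at their own pace and stop on an object; "newtons" is the grip in N (left out, the last holds). Time passes only in rows, so rows that do not move let the fingers close. It gives the time, the measured TCP pose, the force, the opening and the grip force at its end, in the units of the state.
- get_obs(): the state, without advancing time (a new reading comes with each control period).
- camera(name): name is "side" or "top" or "wrist"; returns a dict with "color" (384x512x3 uint8, red, green, blue), "fov_y" (degrees; the focal length in pixels is half the picture's height over the tangent of half this angle, whatever the lens; pixels are square), "cx", "cy" (the principal point, pixels), "k1" (the pictures are not rectified: a ray, as slopes to the right and down, at radius r is drawn at 1 + k1 r^2 times it, then the intrinsics apply), "rvec" (rotation vector, rad) and "tvec" (3), from world to camera coordinates, as OpenCV has them. Camera axes: x right, y down, z forward; pixel columns grow to the right and rows downward; lengths in m; the calibration is good to about 2 mm. A picture is of the moment at which its call begins. There is no depth.
- hand_in(): hands the job in; it is judged then, once.
The state is a dict: "clock": time; "joint_pos": joint angles; "joint_velocities": joint speeds; "tau": joint torques, N m; "position": TCP position; "ee_rot": TCP orientation; "ft_force": force on the tool from outside, world axes, zero at the start; "torque": the same for the moment, N m; "grip_width": opening from 0.0 (shut) to 1.0 (fully open); "grasp_force": force on a finger pad.
Only numpy, scipy, OpenCV 4.12 (cv2) and the standard library are available. Lean on these libraries where they do the work, as an engineer would, in place of code of your own. Each camera call takes 0.05 s, during which the arm holds its last target. There are 200 camera calls.

## Working session

There is one attempt and no reset: what is moved stays moved. The work goes in short steps, Python scripts to look and compute and a tool call to move; the robot and the scene stay as the last step left them, time stands still between calls to the robot, and variables do not carry over. Pictures are saved under pics/ and viewed, at most 10 in all, crops included, and the job is handed in when it is done.

Besides the shell and the picture viewer there is one more tool, called after "Call:" in YAML: its name, and indented under it one key for each argument. apply_moves: Moves the arm, as the interface text tells. Its arguments: {"type":"object","properties":{"rows":{"type":"array","items":{"type":"object","properties":{"x":{"type":"number"},"y":{"type":"number"},"z":{"type":"number"},"ax":{"type":"number"},"ay":{"type":"number"},"az":{"type":"number"},"gripper":{"type":"number"}}}},"newtons":{"type":"number"}},"required":["rows"]}

```bash
mkdir -p pics; ls; cat > h.py <<'E'
from workcell import *
import numpy as np, cv2
from scipy.spatial.transform import Rotation as R
def shot(n,fn=None):
    c=camera(n)
    if fn: cv2.imwrite('pics/'+fn,c['color'][:,:,::-1])
    np.save('last_'+n+'.npy',c,allow_pickle=True)
    return c
def ray(c,u,v):
    h=c['color'].shape[0]; f=h/2/np.tan(np.radians(c['fov_y'])/2)
    K=np.array([[f,0,c['cx']],[0,f,c['cy']],[0,0,1.]])
    p=cv2.undistortPoints(np.array([[[u,v]]],float),K,np.array([c['k1'],0,0,0,0.]))[0,0]
    Rm=R.from_rotvec(np.ravel(c['rvec'])).as_matrix(); t=np.ravel(c['tvec'])
    return -Rm.T@t, Rm.T@np.array([p[0],p[1],1.])
def onz(c,u,v,z):
    o,d=ray(c,u,v); return o+d*(z-o[2])/d[2]
def proj(c,P):
    h=c['color'].shape[0]; f=h/2/np.tan(np.radians(c['fov_y'])/2)
    K=np.array([[f,0,c['cx']],[0,f,c['cy']],[0,0,1.]])
    return cv2.projectPoints(np.atleast_2d(P).astype(float),np.ravel(c['rvec']),np.ravel(c['tvec']),K,np.array([c['k1'],0,0,0,0.]))[0][:,0]
E
python3 - <<'E'
from h import *
a=shot('side');b=shot('top');w=shot('wrist')
for c in(a,b,w): print(c['fov_y'],c['k1'],ray(c,256,192))
cv2.imwrite('pics/s1.png',cv2.resize(a['color'][:,:,::-1],(800,600),interpolation=2))
cv2.imwrite('pics/t1.png',cv2.resize(b['color'][:,:,::-1],(800,600),interpolation=2))
o=get_obs();print({k:o[k] for k in('clock','position','ee_rot','grip_width')})
import workcell;print([x for x in dir(workcell) if x[0]!='_'])
print(globals().get('tcp_to_tips'))
E
```

```text
pics
54.36522242549308 -0.018169860162355948 (array([ 0.33281585, -0.63199994,  0.89596857]), array([ 0.17004121,  0.65910282, -0.73260341]))
46.506280647027694 -0.05231580062672494 (array([0.32637303, 0.01840555, 1.30377161]), array([ 0.13127164, -0.02830027, -0.99101378]))
71.9603657392942 -0.04930700711891775 (array([0.13140451, 0.61442574, 0.37311493]), array([ 0.25324685, -0.07669239, -0.96439546]))
{'clock': 0.15, 'position': array([0.19224464, 0.59443941, 0.24173378]), 'ee_rot': array([ 1.55752197e-01,  9.87796034e-01, -4.94993245e-04, -5.00487464e-05]), 'grip_width': 1.0009768673935449}
['MotionError', 'camera', 'get_obs', 'hand_in', 'tcp_to_tips']
0.011
```

View pics/s1.png

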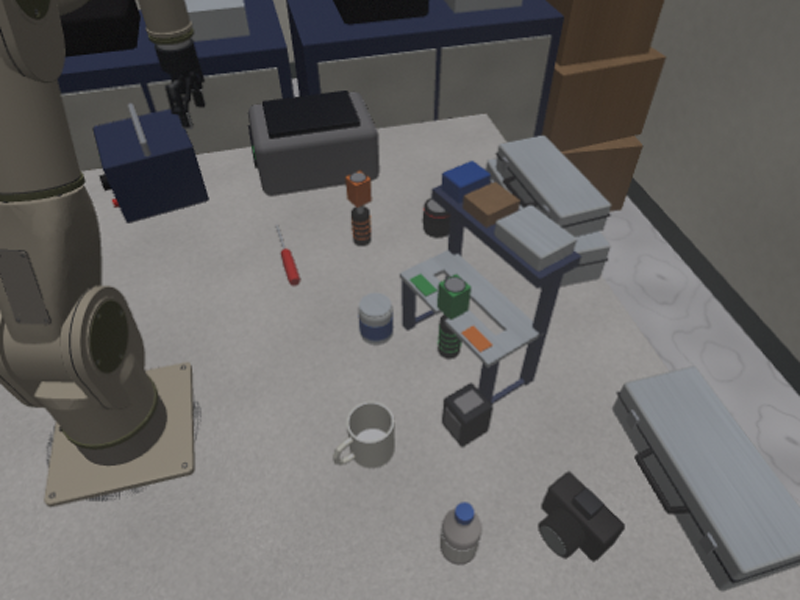

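View pics/t1.png

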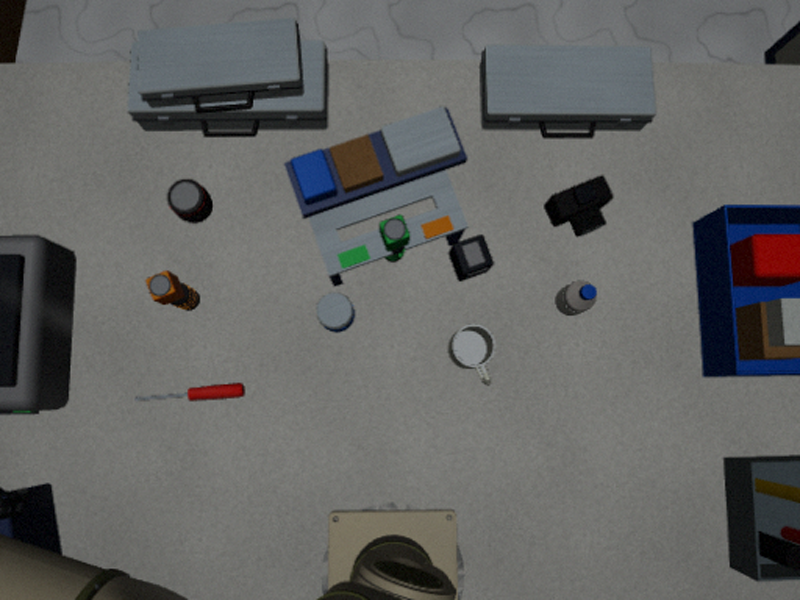

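The side view (800x600) shows the green lamp in the stem at about (453,295), the green tag at (423,285), the orange tag at (476,339) and the orange lamp at (360,205). In the top view, the green tag is at (354,257), the orange tag at (437,227) and the orange lamp's head at (162,286). The orange lamp stands to the left of the rack.

```bash
cat >> h.py <<'E'
def blobs(c,col):
    hsv=cv2.cvtColor(c['color'],cv2.COLOR_RGB2HSV)
    lo,hi={'g':((50,110,40),(75,255,255)),'o':((6,130,60),(18,255,255))}[col]
    m=cv2.inRange(hsv,lo,hi)
    n,l,s,ce=cv2.connectedComponentsWithStats(m)
    return [(int(s[i,4]),tuple(int(q) for q in s[i,:4]),ce[i].round(1)) for i in range(1,n) if s[i,4]>25],m
E
python3 - <<'E'
from h import *
for n in('side','top'):
    c=np.load(f'last_{n}.npy',allow_pickle=True).item()
    for k in'go':
        print(n,k)
        for b in blobs(c,k)[0]: print(b, onz(c,*b[2],.15).round(4))
E
```

```text
side g
(91, (264, 176, 15, 13), array([270.5, 182. ])) [0.5548 0.0654 0.15  ]
side o
(95, (221, 112, 16, 16), array([228.2, 118.7])) [0.5017 0.386  0.15  ]
(129, (296, 209, 18, 16), array([304.7, 216.6])) [ 0.6046 -0.0768  0.15  ]
top g
(75, (243, 141, 19, 16), array([250.5, 149.7])) [ 0.592 -0.001  0.15 ]
(183, (216, 157, 21, 15), array([226. , 163.8])) [0.5543 0.0636 0.15  ]
top o
(679, (212, 87, 32, 33), array([227.4, 103.3])) [0.7197 0.06   0.15  ]
(176, (270, 138, 20, 15), array([279.6, 145. ])) [ 0.6045 -0.0782  0.15  ]
(73, (96, 173, 16, 19), array([105.5, 183.1])) [0.5047 0.3781 0.15  ]
(221, (487, 194, 25, 35), array([495.8, 218.6])) [ 0.4043 -0.6511  0.15  ]
```

```bash
cat >> h.py <<'E'
YAW=np.arctan2(.0495,.142); RO=np.array([.6203,.0077,0.])
def rack(x,y,z):
    return RO+R.from_euler('z',YAW).apply([x/1e3,y/1e3,z/1e3])
def ori(lean,yaw=YAW):  # tool y = y of yawed frame, leaned back by lean deg
    X=np.array([np.cos(yaw),np.sin(yaw),0]);Y=np.array([-X[1],X[0],0]);Z=np.array([0,0,1.])
    t=np.radians(lean); z=np.sin(t)*X-np.cos(t)*Z
    return R.from_matrix(np.c_[np.cross(Y,z),Y,z])
def tcp(grasp,rot,back=0): return grasp+rot.apply([0,0,.008-back/1e3])
def plan(legs,p=None,q=None,vmax=40,wmax=7):
    """legs: list of (pos,rot); prints rounded rows, tracking the rounded commanded pose"""
    o=get_obs(); p=np.array(o['position']) if p is None else p; q=R.from_quat(o['ee_rot']) if q is None else q
    for P,Q in legs:
        n=int(max(np.ceil(np.linalg.norm(P-p)*1e3/vmax),np.ceil(np.degrees((q.inv()*Q).magnitude())/wmax),1))
        for i in range(n,0,-1):
            d=q.inv().apply((P-p)/i)*1e3; w=np.degrees((q.inv()*Q).as_rotvec())/i
            d=d.round(0 if i>1 else 1); w=w.round(1)
            r={k:float(v) for k,v in zip(('x','y','z','ax','ay','az'),[*d,*w]) if v}
            print(str(r).replace("'",'"'),end=', ' if i>1 else '\n')
            p=p+q.apply(d/1e3); q=q*R.from_rotvec(np.radians(w))
    print('end',p.round(4))
E
python3 - <<'E'
from h import *
s,t=[np.load(f'last_{n}.npy',allow_pickle=True).item() for n in('side','top')]
def tri(a,b):
    A=[];B=[]
    for c,uv in((s,a),(t,b)):
        o,d=ray(c,*uv);d/=np.linalg.norm(d);M=np.eye(3)-np.outer(d,d);A.append(M);B.append(M@o)
    return np.linalg.solve(sum(A),sum(B))
g=tri((291.2,181.8),(253.4,146.6)); o=tri((229,113.3),(103,183))
print('green top',g,onz(t,253.4,146.6,.21)); print('orange top',o,onz(t,103,183,.175))
print('green in rack',R.from_euler('z',-YAW).apply(g-RO)*1e3)
Q=ori(35); G=rack(-25,0,190)
p=np.array(get_obs()['position'])
plan([(p+[0.05,-.05,.12],R.from_quat(get_obs()['ee_rot'])),(tcp(G,Q,150),Q)])
E
```

```text
green top [ 0.58612276 -0.00739488  0.2138192 ] [ 0.58609825 -0.00735293  0.21      ]
orange top [0.50228906 0.37570304 0.17806014] [0.50110653 0.37673221 0.175     ]
green in rack [-37.24133199  -3.00371618 213.81919933]
{"x": -16.0, "y": -8.0, "z": -30.0}, {"x": -16.0, "y": -8.0, "z": -30.0}, {"x": -15.0, "y": -8.0, "z": -30.0}, {"x": -16.0, "y": -8.3, "z": -30.0}
{"x": -27.0, "y": -29.0, "z": 3.0, "ax": -0.7, "ay": -2.1, "az": -2.2}, {"x": -26.0, "y": -30.0, "z": 4.0, "ax": -0.7, "ay": -2.1, "az": -2.2}, {"x": -25.0, "y": -31.0, "z": 5.0, "ax": -0.7, "ay": -2.1, "az": -2.3}, {"x": -24.0, "y": -32.0, "z": 5.0, "ax": -0.7, "ay": -2.1, "az": -2.2}, {"x": -22.0, "y": -33.0, "z": 6.0, "ax": -0.7, "ay": -2.1, "az": -2.3}, {"x": -21.0, "y": -34.0, "z": 6.0, "ax": -0.7, "ay": -2.1, "az": -2.2}, {"x": -19.0, "y": -34.0, "z": 6.0, "ax": -0.7, "ay": -2.1, "az": -2.3}, {"x": -17.0, "y": -35.0, "z": 7.0, "ax": -0.7, "ay": -2.1, "az": -2.2}, {"x": -16.0, "y": -36.0, "z": 7.0, "ax": -0.7, "ay": -2.1, "az": -2.3}, {"x": -14.0, "y": -37.0, "z": 7.0, "ax": -0.7, "ay": -2.1, "az": -2.2}, {"x": -12.0, "y": -37.0, "z": 7.0, "ax": -0.7, "ay": -2.1, "az": -2.3}, {"x": -11.0, "y": -38.0, "z": 7.0, "ax": -0.7, "ay": -2.1, "az": -2.2}, {"x": -9.0, "y": -38.0, "z": 7.0, "ax": -0.7, "ay": -2.2, "az": -2.3}, {"x": -7.0, "y": -39.0, "z": 6.0, "ax": -0.8, "ay": -2.1, "az": -2.2}, {"x": -5.0, "y": -39.0, "z": 6.0, "ax": -0.7, "ay": -2.2, "az": -2.3}, {"x": -3.7, "y": -38.4, "z": 5.8, "ax": -0.8, "ay": -2.1, "az": -2.2}
end [ 0.5197 -0.0273  0.3063]
```

Call:
apply_moves:
  rows:
    - {"x":-16,"y":-8,"z":-30,"gripper":0}
    - {"x":-16,"y":-8,"z":-30}
    - {"x":-15,"y":-8,"z":-30}
    - {"x":-16,"y":-8,"z":-30}
    - {"x":-27,"y":-29,"z":3,"ax":-0.7,"ay":-2.1,"az":-2.2}
  newtons: 60

```text
invalid input at $.rows[0]: expected keys x, y, z, ax, ay, az, gripper
```

Call:
apply_moves:
  rows:
    - {"x":-26,"y":-30,"z":4,"ax":-0.7,"ay":-2.1,"az":-2.2}
    - {"x":-25,"y":-31,"z":5,"ax":-0.7,"ay":-2.1,"az":-2.3}
    - {"x":-24,"y":-32,"z":5,"ax":-0.7,"ay":-2.1,"az":-2.2}
    - {"x":-22,"y":-33,"z":6,"ax":-0.7,"ay":-2.1,"az":-2.3}
    - {"x":-21,"y":-34,"z":6,"ax":-0.7,"ay":-2.1,"az":-2.2}

```text
invalid input at $.rows[0]: expected keys x, y, z, ax, ay, az, gripper
```

Call:
apply_moves:
  rows:
    - {"x":-19,"y":-34,"z":6,"ax":-0.7,"ay":-2.1,"az":-2.3}
    - {"x":-17,"y":-35,"z":7,"ax":-0.7,"ay":-2.1,"az":-2.2}
    - {"x":-16,"y":-36,"z":7,"ax":-0.7,"ay":-2.1,"az":-2.3}
    - {"x":-14,"y":-37,"z":7,"ax":-0.7,"ay":-2.1,"az":-2.2}
    - {"x":-12,"y":-37,"z":7,"ax":-0.7,"ay":-2.1,"az":-2.3}

```text
invalid input at $.rows[0]: expected keys x, y, z, ax, ay, az, gripper
```

Call:
apply_moves:
  rows:
    - {"x":-11,"y":-38,"z":7,"ax":-0.7,"ay":-2.1,"az":-2.2}
    - {"x":-9,"y":-38,"z":7,"ax":-0.7,"ay":-2.2,"az":-2.3}
    - {"x":-7,"y":-39,"z":6,"ax":-0.8,"ay":-2.1,"az":-2.2}
    - {"x":-5,"y":-39,"z":6,"ax":-0.7,"ay":-2.2,"az":-2.3}
    - {"x":-4,"y":-38,"z":6,"ax":-0.8,"ay":-2.1,"az":-2.2}

```text
invalid input at $.rows[0]: expected keys x, y, z, ax, ay, az, gripper
```

```bash
python3 - <<'E'
from h import *
w=shot('wrist')
o=get_obs();print(o['clock'],o['position'],ori(35).inv().__mul__(R.from_quat(o['ee_rot'])).as_rotvec(True),o['joint_pos'].round(2))
cv2.imwrite('pics/w1.png',cv2.resize(w['color'][:,:,::-1],(800,600),interpolation=2))
for k in'go':
    for b in blobs(w,k)[0]: print(k,b, onz(w,*b[2],.15).round(4))
E
```

```text
0.2 [0.19224313 0.59450288 0.2418417 ] [11.38124167 33.76462924 35.94520833] [-1.28  0.33 -0.06  1.46  0.02  1.35 -0.09]
g (360, (293, 263, 31, 19), array([307.2, 271.8])) [0.2807 0.6192 0.15  ]
```

View pics/w1.png

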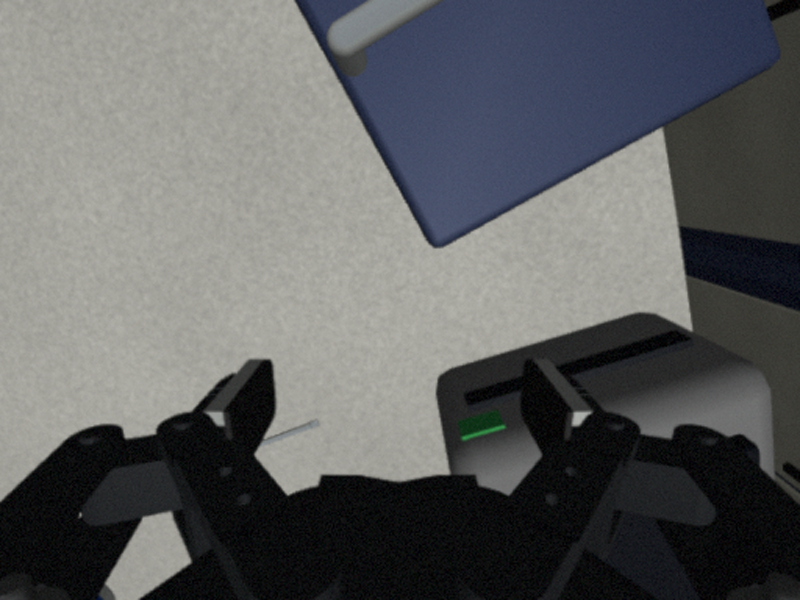

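The arm has not moved: the call was refused because each row needs all seven keys. The wrist picture only shows the toolbox and toaster, with the finger pads at (240,400) and (555,395). I'll write complete rows this time.

Call:
apply_moves:
  rows:
    - {"x":-16,"y":-8,"z":-30,"ax":0,"ay":0,"az":0,"gripper":0}
    - {"x":-16,"y":-8,"z":-30,"ax":0,"ay":0,"az":0,"gripper":0}
    - {"x":-15,"y":-8,"z":-30,"ax":0,"ay":0,"az":0,"gripper":0}
    - {"x":-16,"y":-8,"z":-30,"ax":0,"ay":0,"az":0,"gripper":0}
    - {"x":-27,"y":-29,"z":3,"ax":-0.7,"ay":-2.1,"az":-2.2,"gripper":0}
  newtons: 60

```text
clock: 0.62
position: [0.2601, 0.5122, 0.3655]
ee_rot: [0.137, 0.99, 0.008, 0.02]
ft_force: [0.9, 1.3, 1.3]
grip_width: 1.001
grasp_force: 0.0
```

Call:
apply_moves:
  rows:
    - {"x":-26,"y":-30,"z":4,"ax":-0.7,"ay":-2.1,"az":-2.2,"gripper":0}
    - {"x":-25,"y":-31,"z":5,"ax":-0.7,"ay":-2.1,"az":-2.3,"gripper":0}
    - {"x":-24,"y":-32,"z":5,"ax":-0.7,"ay":-2.1,"az":-2.2,"gripper":0}
    - {"x":-22,"y":-33,"z":6,"ax":-0.7,"ay":-2.1,"az":-2.3,"gripper":0}
    - {"x":-21,"y":-34,"z":6,"ax":-0.7,"ay":-2.1,"az":-2.2,"gripper":0}

```text
clock: 1.03
position: [0.347, 0.3271, 0.3412]
ee_rot: [0.037, 0.993, 0.019, 0.115]
ft_force: [0.8, 0.5, 0.2]
grip_width: 1.003
grasp_force: 0.0
```

Call:
apply_moves:
  rows:
    - {"x":-19,"y":-34,"z":6,"ax":-0.7,"ay":-2.1,"az":-2.3,"gripper":0}
    - {"x":-17,"y":-35,"z":7,"ax":-0.7,"ay":-2.1,"az":-2.2,"gripper":0}
    - {"x":-16,"y":-36,"z":7,"ax":-0.7,"ay":-2.1,"az":-2.3,"gripper":0}
    - {"x":-14,"y":-37,"z":7,"ax":-0.7,"ay":-2.1,"az":-2.2,"gripper":0}
    - {"x":-12,"y":-37,"z":7,"ax":-0.7,"ay":-2.1,"az":-2.3,"gripper":0}

```text
clock: 1.45
position: [0.4337, 0.1493, 0.3231]
ee_rot: [-0.062, 0.976, 0.035, 0.207]
ft_force: [1.1, -0.8, 0.2]
grip_width: 1.003
grasp_force: 0.0
```

Call:
apply_moves:
  rows:
    - {"x":-11,"y":-38,"z":7,"ax":-0.7,"ay":-2.1,"az":-2.2,"gripper":0}
    - {"x":-9,"y":-38,"z":7,"ax":-0.7,"ay":-2.2,"az":-2.3,"gripper":0}
    - {"x":-7,"y":-39,"z":6,"ax":-0.8,"ay":-2.1,"az":-2.2,"gripper":0}
    - {"x":-5,"y":-39,"z":6,"ax":-0.7,"ay":-2.2,"az":-2.3,"gripper":0}
    - {"x":-4,"y":-38,"z":6,"ax":-0.8,"ay":-2.1,"az":-2.2,"gripper":0}

```text
clock: 1.87
position: [0.5204, -0.0293, 0.3064]
ee_rot: [-0.159, 0.94, 0.05, 0.298]
ft_force: [-0.0, 1.0, -0.0]
grip_width: 1.0
grasp_force: 0.0
```

```bash
python3 - <<'E'
from h import *
w=shot('wrist')
o=get_obs();print(o['clock'],o['position'],(ori(35).inv()*R.from_quat(o['ee_rot'])).as_rotvec(True),o['joint_pos'].round(2))
cv2.imwrite('pics/w2.png',cv2.resize(w['color'][:,:,::-1],(800,600),interpolation=2))
for k in'go':
    for b in blobs(w,k)[0]: print(k,b, onz(w,*b[2],.15).round(4))
E
```

```text
1.9167 [ 0.52202468 -0.03965019  0.30478415] [ 0.26136012 -0.28320484  0.29873379] [-0.73 -0.48  0.68  2.12  0.17  0.82  1.8 ]
g (536, (240, 89, 32, 36), array([255.3, 103.9])) [ 0.5329 -0.0247  0.15  ]
g (815, (301, 136, 48, 19), array([323.2, 144.8])) [0.5562 0.0635 0.15  ]
g (1802, (236, 138, 41, 64), array([255.8, 162.8])) [0.6072 0.002  0.15  ]
o (335, (477, 110, 35, 33), array([493.2, 122.8])) [0.4669 0.2199 0.15  ]
o (92, (492, 128, 20, 20), array([500.5, 136.2])) [0.4764 0.2459 0.15  ]
o (802, (164, 137, 48, 18), array([188.3, 145.4])) [ 0.6064 -0.078   0.15  ]
o (30, (406, 262, 9, 10), array([409.5, 266.9])) [0.7874 0.4112 0.15  ]
o (49, (397, 334, 14, 15), array([402.4, 340.6])) [1.4693 1.0368 0.15  ]
o (116, (395, 344, 19, 27), array([403.8, 357.5])) [1.9569 1.5119 0.15  ]
```

View pics/w2.png

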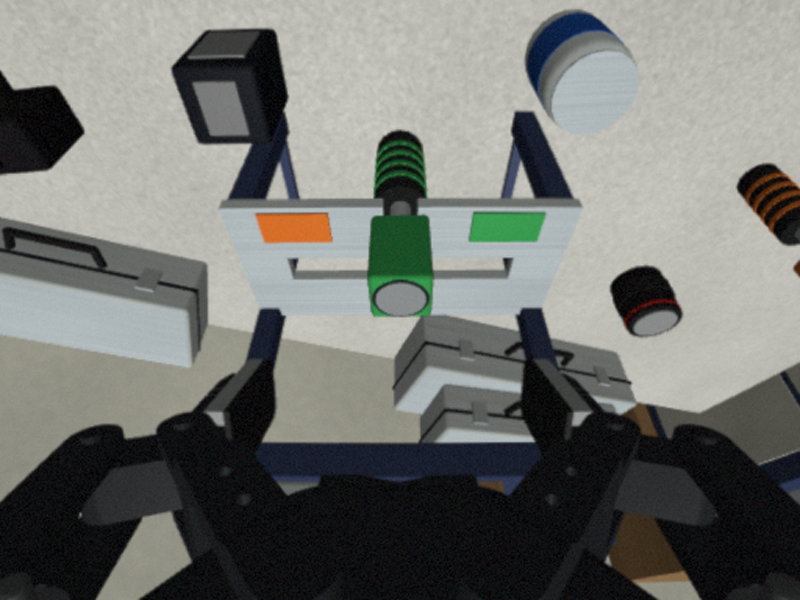

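The wrist view shows the rack square to the gripper: the orange tag at (294,228), the green tag at (508,226), the green lamp's top disc at (401,298) and the cross slot from 290 to 510 at row 268. The gripper is centred on the green lamp.

```bash
sed -i 's/^YAW=.*/YAW=.3389; RO=np.array([.6210,.0073,0.])/' h.py; python3 - <<'E'
from h import *
w=np.load('last_wrist.npy',allow_pickle=True).item()
inv=lambda p:(R.from_euler('z',-YAW).apply(p-RO)*1e3).round(1)
print('disc',inv(onz(w,256.6,190.7,.21)))
hsv=cv2.cvtColor(w['color'],cv2.COLOR_RGB2HSV)
m=blobs(w,'g')[1][136:205,225:285]; ys,xs=np.where(m); print('bbox',xs.min()+225,xs.max()+225,ys.min()+136,ys.max()+136)
for u,v,z in((238,138,.21),(274,138,.21),(238,176,.15),(290/1.5625,268/1.5625,.15),(509/1.5625,268/1.5625,.15)): print(inv(onz(w,u,v,z)))
o=get_obs();print('tcp',inv(o['position']))
Q=ori(35)
G=rack(*inv(onz(w,256.6,190.7,.21))[:2],188); print(inv(G))
plan([(tcp(G,Q,80),Q),(tcp(G,Q,0),Q)],vmax=25)
E
```

```text
disc [-3.51e+01  2.00e-01  2.10e+02]
bbox 236 276 138 201
[-100.7  -14.7  210. ]
[-100.6   13.9  210. ]
[  8.2 -22.7 150. ]
[ -0.3 -87.1 150. ]
[  0.4  86.1 150. ]
tcp [-109.   -11.4  304.8]
[-35.1   0.2 188. ]
{"x": 2.0, "y": 4.0, "z": 22.0, "ax": -0.1, "ay": 0.1, "az": -0.2}, {"x": 2.0, "y": 4.0, "z": 22.0, "ax": -0.1, "ay": 0.1, "az": -0.1}, {"x": 2.8, "y": 3.9, "z": 21.9, "ax": -0.2, "ay": 0.1, "az": -0.2}
{"z": 20.0}, {"z": 20.0}, {"z": 20.0}, {"x": -0.1, "y": -0.1, "z": 20.0}
end [ 0.5922 -0.0027  0.1815]
```

Call:
apply_moves:
  rows:
    - {"x":0,"y":0,"z":0,"ax":0,"ay":0,"az":0,"gripper":0}
    - {"x":0,"y":0,"z":0,"ax":0,"ay":0,"az":0,"gripper":0}
    - {"x":0,"y":0,"z":0,"ax":0,"ay":0,"az":0,"gripper":0}

```text
clock: 2.17
position: [0.5199, -0.025, 0.3064]
ee_rot: [-0.16, 0.94, 0.051, 0.296]
ft_force: [0.1, 0.5, -0.7]
grip_width: 1.0
grasp_force: 0.0
```

```bash
python3 - <<'E'
from h import *
o=get_obs();print(o['position'],o['joint_pos'].round(2))
Q=ori(35); G=rack(-35,0,188)
plan([(tcp(G,Q,80),Q),(tcp(G,Q,0),Q)],vmax=25)
E
```

```text
[ 0.5198588  -0.02502216  0.3064496 ] [-0.74 -0.48  0.65  2.12  0.17  0.82  1.77]
{"x": 3.0, "y": -1.0, "z": 22.0}, {"x": 3.0, "y": -1.0, "z": 22.0, "az": -0.1}, {"x": 3.7, "y": -1.2, "z": 21.8}
{"z": 20.0}, {"z": 20.0}, {"z": 20.0}, {"z": 20.0}
end [ 0.5923 -0.0028  0.1815]
```

Call:
apply_moves:
  rows:
    - {"x":3,"y":-1,"z":22,"ax":0,"ay":0,"az":0,"gripper":0}
    - {"x":3,"y":-1,"z":22,"ax":0,"ay":0,"az":0,"gripper":0}
    - {"x":4,"y":-1,"z":22,"ax":0,"ay":0,"az":0,"gripper":0}
    - {"x":0,"y":0,"z":20,"ax":0,"ay":0,"az":0,"gripper":0}
    - {"x":0,"y":0,"z":20,"ax":0,"ay":0,"az":0,"gripper":0}

```text
clock: 2.58
position: [0.5709, -0.0098, 0.2132]
ee_rot: [-0.16, 0.94, 0.051, 0.297]
ft_force: [0.5, 0.1, -0.7]
grip_width: 0.997
grasp_force: 0.0
```

Call:
apply_moves:
  rows:
    - {"x":0,"y":0,"z":20,"ax":0,"ay":0,"az":0,"gripper":0}
    - {"x":0,"y":0,"z":20,"ax":0,"ay":0,"az":0,"gripper":0}
    - {"x":0,"y":0,"z":0,"ax":0,"ay":0,"az":0,"gripper":0}
    - {"x":0,"y":0,"z":0,"ax":0,"ay":0,"az":0,"gripper":0}

```text
clock: 2.92
position: [0.5919, -0.0014, 0.1805]
ee_rot: [-0.161, 0.94, 0.051, 0.295]
ft_force: [0.9, 0.4, -0.5]
grip_width: 0.999
grasp_force: 0.0
```

```bash
python3 - <<'E'
from h import *
o=get_obs();Q=R.from_quat(o['ee_rot']);print((R.from_euler('z',-YAW).apply(o['position']+Q.apply([0,0,-.008])-RO)*1e3).round(1),(ori(35).inv()*Q).as_rotvec(True).round(2),o['joint_pos'].round(2),o['ft_force'])
E
```

```text
[-34.9   1.5 187.1] [-0.07  0.11 -0.02] [-1.15 -0.16  1.16  2.17 -0.15  0.48  2.08] [ 0.91655769  0.43072501 -0.48432007]
```

Call:
apply_moves:
  rows:
    - {"x":0,"y":0,"z":0,"ax":0,"ay":0,"az":0,"gripper":1}
    - {"x":0,"y":0,"z":0,"ax":0,"ay":0,"az":0,"gripper":1}
    - {"x":0,"y":0,"z":0,"ax":0,"ay":0,"az":0,"gripper":1}
    - {"x":0,"y":0,"z":0,"ax":0,"ay":0,"az":0,"gripper":1}
    - {"x":0,"y":0,"z":0,"ax":0,"ay":0,"az":0,"gripper":1}
  newtons: 50

```text
clock: 3.33
position: [0.5927, -0.0043, 0.1819]
ee_rot: [-0.159, 0.94, 0.051, 0.297]
ft_force: [-6.5, 0.6, 8.8]
grip_width: 0.464
grasp_force: 50.7
```

```bash
python3 - <<'E'
from h import *
o=get_obs();Q=R.from_quat(o['ee_rot']);p=o['position'];print(o['grip_width'],o['grasp_force'],o['ft_force'],(R.from_euler('z',-YAW).apply(p+Q.apply([0,0,-.008])-RO)*1e3).round(1))
d=lambda x,y,z:R.from_euler('z',YAW).apply(np.array([x,y,z])/1e3)
plan([(p+d(0,0,9),Q),(p+d(35,0,9),Q),(p+d(35,73,9),Q)],vmax=10)
E
```

```text
0.4642290280321353 50.66858232021332 [-6.54306403  0.6027533   8.75628575] [-35.2  -1.6 188.5]
{"x": -5.2, "z": -7.4}
{"x": -7.0, "z": 5.0}, {"x": -7.0, "z": 5.0}, {"x": -7.0, "z": 5.0}, {"x": -7.6, "y": 0.2, "z": 5.2}
{"y": 9.0}, {"y": 9.0}, {"y": 9.0}, {"y": 9.0}, {"y": 9.0}, {"y": 9.0}, {"y": 9.0}, {"x": 0.3, "y": 10.0, "z": -0.1}
end [0.6014 0.0762 0.191 ]
```

Call:
apply_moves:
  rows:
    - {"x":-5,"y":0,"z":-7,"ax":0,"ay":0,"az":0,"gripper":1}
    - {"x":0,"y":0,"z":0,"ax":0,"ay":0,"az":0,"gripper":1}
    - {"x":-7,"y":0.5,"z":5,"ax":0,"ay":0,"az":0,"gripper":1}
    - {"x":-7,"y":0.5,"z":5,"ax":0,"ay":0,"az":0,"gripper":1}
    - {"x":-7,"y":0,"z":5,"ax":0,"ay":0,"az":0,"gripper":1}

```text
clock: 3.75
position: [0.6165, 0.0048, 0.1893]
ee_rot: [-0.158, 0.94, 0.051, 0.297]
ft_force: [-0.5, -0.1, -1.8]
grip_width: 0.465
grasp_force: 50.9
```

Call:
apply_moves:
  rows:
    - {"x":-7.5,"y":0,"z":5,"ax":0,"ay":0,"az":0,"gripper":1}
    - {"x":0,"y":0,"z":0,"ax":0,"ay":0,"az":0,"gripper":1}
    - {"x":0,"y":0,"z":0,"ax":0,"ay":0,"az":0,"gripper":1}

```text
clock: 4.0
position: [0.6246, 0.0076, 0.1887]
ee_rot: [-0.159, 0.941, 0.049, 0.296]
ft_force: [0.4, -0.7, -2.6]
grip_width: 0.463
grasp_force: 51.9
```

```bash
cat >> h.py <<'E'
def stat():
    o=get_obs();Q=R.from_quat(o['ee_rot']);p=o['position']
    print('t',round(o['clock'],2),'grasp in rack',(R.from_euler('z',-YAW).apply(p+Q.apply([0,0,-.008])-RO)*1e3).round(1),'rot',(ori(35).inv()*Q).as_rotvec(True).round(1),'j',o['joint_pos'].round(2),'F',o['ft_force'].round(1),'M',o['torque'].round(2),o['grip_width'].round(3) if hasattr(o['grip_width'],'round') else o['grip_width'],o['grasp_force'])
    return o,p,Q
def inv(p): return (R.from_euler('z',-YAW).apply(np.array(p)-RO)*1e3).round(1)
def d(x,y,z): return R.from_euler('z',YAW).apply(np.array([x,y,z])/1e3)
E
python3 - <<'E'
from h import *
stat(); w=shot('wrist','w3.png')
E
```

```text
t 4.0 grasp in rack [ -1.1  -0.9 195.3] rot [0.2 0.1 0.1] j [-1.25  0.03  1.32  2.09 -0.51  0.53  2.34] F [ 0.4 -0.7 -2.6] M [-0.32  0.76 -0.03] 0.4632507876107659 51.87275290489197
```

View pics/w3.png

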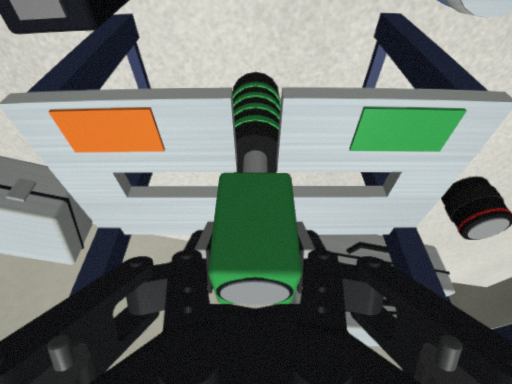

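The green lamp hangs straight and centred in the jaws at the crossing: its head is at (255,235), the neck is clear of the slot, and the green tag is at (407,130). Next I move it to the left along the cross slot.

Call:
apply_moves:
  rows:
    - {"x":0,"y":8,"z":0,"ax":0,"ay":0,"az":0,"gripper":1}
    - {"x":0,"y":9,"z":0,"ax":0,"ay":0,"az":0,"gripper":1}
    - {"x":0,"y":9,"z":0,"ax":0,"ay":0,"az":0,"gripper":1}
    - {"x":0,"y":9,"z":0,"ax":0,"ay":0,"az":0,"gripper":1}

```text
clock: 4.38
position: [0.613, 0.041, 0.1901]
ee_rot: [-0.159, 0.94, 0.051, 0.297]
ft_force: [0.0, -1.0, -1.4]
grip_width: 0.462
grasp_force: 52.0
```

```bash
python3 - <<'E'
from h import *
stat()
E
```

```text
t 4.38 grasp in rack [ -1.   34.4 196.6] rot [ 0.  -0.1  0.2] j [-1.24 -0.09  1.17  2.12 -0.2   0.47  2.02] F [ 0.  -1.  -1.4] M [-0.22  0.8   0.01] 0.46179355898674146 52.00577259063721
```

Call:
apply_moves:
  rows:
    - {"x":0,"y":9,"z":0,"ax":0,"ay":0,"az":0,"gripper":1}
    - {"x":0,"y":9,"z":0,"ax":0,"ay":0,"az":0,"gripper":1}
    - {"x":0,"y":9,"z":0,"ax":0,"ay":0,"az":0,"gripper":1}
    - {"x":0,"y":8,"z":0,"ax":0,"ay":0,"az":0,"gripper":1}
    - {"x":0,"y":5,"z":0,"ax":0,"ay":0,"az":0,"gripper":1}

```text
clock: 4.8
position: [0.5998, 0.079, 0.1904]
ee_rot: [-0.159, 0.94, 0.051, 0.297]
ft_force: [-0.2, -0.2, -2.0]
grip_width: 0.459
grasp_force: 52.0
```

Call:
apply_moves:
  rows:
    - {"x":0,"y":0,"z":0,"ax":0,"ay":0,"az":0,"gripper":1}
    - {"x":0,"y":0,"z":0,"ax":0,"ay":0,"az":0,"gripper":1}

```text
clock: 4.97
position: [0.6002, 0.0784, 0.1902]
ee_rot: [-0.159, 0.94, 0.051, 0.297]
ft_force: [0.3, 0.0, -1.7]
grip_width: 0.462
grasp_force: 51.9
```

```bash
python3 - <<'E'
from h import *
stat(); w=shot('wrist','w4.png')
E
```

```text
t 4.97 grasp in rack [ -0.6  74.  196.7] rot [ 0.  -0.1  0.2] j [-1.16 -0.12  1.    2.15 -0.04  0.45  1.79] F [ 0.3  0.  -1.7] M [-0.27  0.76  0.  ] 0.4620960789533399 51.94730579853058
```

View pics/w4.png

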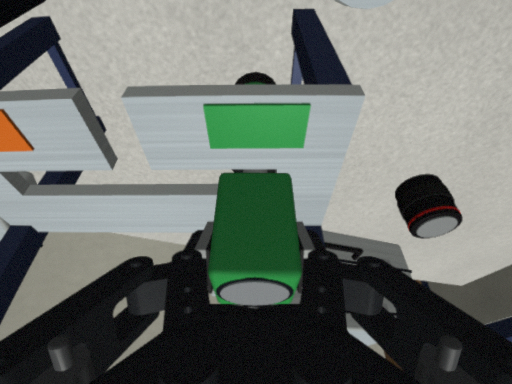

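The green lamp stands right behind the green tag, which is at column 257 against the lamp's 255. I lower it, let go and back off along the tool axis.

Call:
apply_moves:
  rows:
    - {"x":2.5,"y":1,"z":3.5,"ax":0,"ay":0,"az":0,"gripper":1}
    - {"x":2.2,"y":0,"z":3,"ax":0,"ay":0,"az":0,"gripper":1}
    - {"x":0,"y":0,"z":0,"ax":0,"ay":0,"az":0,"gripper":1}
    - {"x":0,"y":0,"z":0,"ax":0,"ay":0,"az":0,"gripper":1}

```text
clock: 5.35
position: [0.6004, 0.0798, 0.1819]
ee_rot: [-0.159, 0.94, 0.051, 0.297]
ft_force: [0.7, -0.9, -0.6]
grip_width: 0.46
grasp_force: 52.0
```

Call:
apply_moves:
  rows:
    - {"x":0,"y":0,"z":0,"ax":0,"ay":0,"az":0,"gripper":0.6}
    - {"x":0,"y":0,"z":0,"ax":0,"ay":0,"az":0,"gripper":0.35}
    - {"x":0,"y":0,"z":0,"ax":0,"ay":0,"az":0,"gripper":0}
    - {"x":0,"y":0,"z":0,"ax":0,"ay":0,"az":0,"gripper":0}
    - {"x":0,"y":0,"z":0,"ax":0,"ay":0,"az":0,"gripper":0}

```text
clock: 5.77
position: [0.5998, 0.08, 0.1816]
ee_rot: [-0.159, 0.94, 0.051, 0.297]
ft_force: [0.0, -0.6, 0.1]
grip_width: 0.987
grasp_force: 0.0
```

Call:
apply_moves:
  rows:
    - {"x":0,"y":0,"z":-10,"ax":0,"ay":0,"az":0,"gripper":0}
    - {"x":0,"y":0,"z":-25,"ax":0,"ay":0,"az":0,"gripper":0}
    - {"x":0,"y":0,"z":-35,"ax":0,"ay":0,"az":0,"gripper":0}
    - {"x":0,"y":0,"z":-35,"ax":0,"ay":0,"az":0,"gripper":0}
    - {"x":0,"y":0,"z":-35,"ax":0,"ay":0,"az":0,"gripper":0}

```text
clock: 6.18
position: [0.523, 0.0524, 0.2979]
ee_rot: [-0.159, 0.94, 0.05, 0.297]
ft_force: [0.9, 0.0, 0.6]
grip_width: 0.999
grasp_force: 0.0
```

```bash
python3 - <<'E'
from h import *
stat(); w=shot('wrist'); t=shot('top')
for k,c in(('w',w),('t',t)):
    for b in blobs(c,'g')[0]: print(k,b,inv(onz(c,*b[2],.15)))
a=cv2.resize(w['color'],(600,450)); 
c=cv2.resize(t['color'][165:205,85:140],None,fx=4,fy=4,interpolation=cv2.INTER_CUBIC)
im=np.zeros((600,800,3),np.uint8); im[:450,:600]=a
im[440:600,580:800]=c
im[440:600,300:580]=cv2.resize(t['color'][130:170,210:280],None,fx=4,fy=4,interpolation=cv2.INTER_CUBIC)
cv2.imwrite('pics/w5.png',im[:,:,::-1])
E
```

```text
t 6.18 grasp in rack [-82.   75.2 304.5] rot [ 0.1 -0.1  0.2] j [-0.88 -0.47  0.59  2.14  0.3   0.79  1.5 ] F [0.9 0.  0.6] M [-0.2   0.48 -0.02] 0.9985235619813635 0.0
w (115, (241, 97, 28, 10), array([254.7, 100.7])) [-73.1  74.8 150. ]
w (49, (245, 103, 20, 4), array([254.9, 105.1])) [-68.6  75.  150. ]
w (1035, (230, 118, 51, 21), array([254.6, 127.9])) [-42.6  74.6 150. ]
w (1867, (235, 148, 41, 65), array([255.1, 173.3])) [ 23.4  74.9 150. ]
t (72, (210, 137, 19, 16), array([218.5, 146.4])) [  6.7  78.4 150. ]
t (184, (216, 157, 21, 15), array([226. , 163.8])) [-44.2  75.3 150. ]
```

View pics/w5.png

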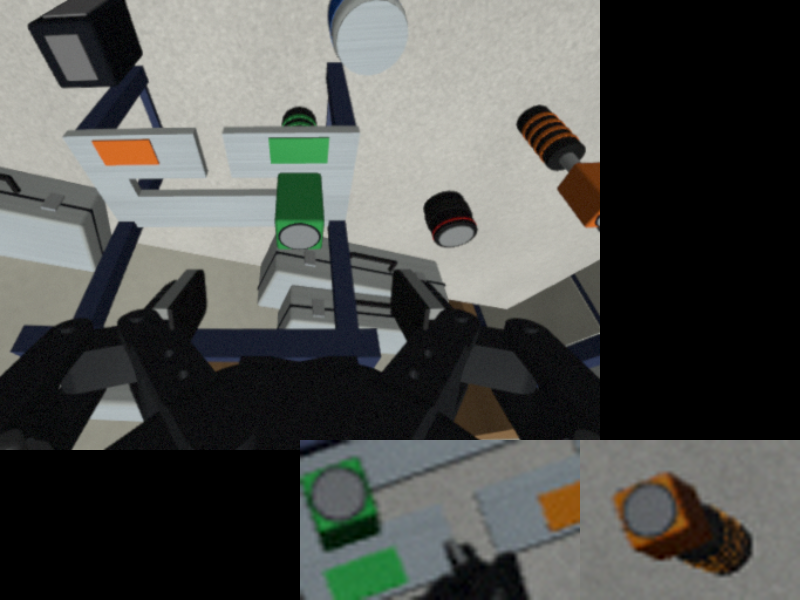

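The green lamp hangs at its dock (rack y about 75, head at (300,210)) and is let go. The orange lamp's top in the lower-right crop shows an edge from (618,490) to (673,474), so its yaw is about 0.28 rad. Next I go to a standoff in front of it.

```bash
python3 - <<'E'
from h import *
Q=ori(35,.28); G=np.array([.502,.376,.153])
plan([(tcp(G,Q,150)+[0,0,.02],Q)],vmax=38)
E
```

```text
{"x": 1.0, "y": 35.0, "z": 1.0, "ax": 0.2, "ay": 0.1, "az": 0.3}, {"x": 1.0, "y": 35.0, "z": 1.0, "ax": 0.2, "ay": 0.1, "az": 0.3}, {"x": 1.0, "y": 35.0, "z": 1.0, "ax": 0.2, "az": 0.3}, {"x": 1.0, "y": 35.0, "z": 1.0, "ax": 0.2, "az": 0.3}, {"x": 1.0, "y": 35.0, "z": 1.0, "ax": 0.2, "ay": 0.1, "az": 0.2}, {"x": 1.0, "y": 36.0, "z": 1.0, "ax": 0.2, "az": 0.3}, {"x": 2.0, "y": 35.0, "z": 1.0, "ax": 0.2, "ay": 0.1, "az": 0.2}, {"x": 2.0, "y": 36.0, "z": 1.0, "ax": 0.3, "az": 0.3}, {"x": 1.3, "y": 35.4, "z": 0.8, "ax": 0.2, "ay": 0.1, "az": 0.2}
end [0.4237 0.3535 0.2893]
```

Call:
apply_moves:
  rows:
    - {"x":1,"y":35,"z":1,"ax":0.2,"ay":0.1,"az":0.3,"gripper":0}
    - {"x":1,"y":35,"z":1,"ax":0.2,"ay":0.1,"az":0.3,"gripper":0}
    - {"x":1,"y":35,"z":1,"ax":0.2,"ay":0,"az":0.3,"gripper":0}
    - {"x":1,"y":35,"z":1,"ax":0.2,"ay":0,"az":0.3,"gripper":0}
    - {"x":1,"y":35,"z":1,"ax":0.2,"ay":0.1,"az":0.2,"gripper":0}

```text
clock: 6.7
position: [0.4665, 0.2204, 0.2888]
ee_rot: [-0.145, 0.943, 0.046, 0.295]
ft_force: [1.2, -0.1, -0.1]
grip_width: 0.997
grasp_force: 0.0
```

Call:
apply_moves:
  rows:
    - {"x":1,"y":36,"z":1,"ax":0.2,"ay":0,"az":0.3,"gripper":0}
    - {"x":2,"y":35,"z":1,"ax":0.2,"ay":0.1,"az":0.2,"gripper":0}
    - {"x":2,"y":36,"z":1,"ax":0.3,"ay":0,"az":0.3,"gripper":0}
    - {"x":1,"y":35,"z":1,"ax":0.2,"ay":0.1,"az":0.2,"gripper":0}
    - {"x":0,"y":0,"z":0,"ax":0,"ay":0,"az":0,"gripper":0}

```text
clock: 7.12
position: [0.42, 0.3606, 0.2817]
ee_rot: [-0.138, 0.945, 0.042, 0.293]
ft_force: [-1.0, -0.2, -1.1]
grip_width: 0.999
grasp_force: 0.0
```

Call:
apply_moves:
  rows:
    - {"x":0,"y":0,"z":0,"ax":0,"ay":0,"az":0,"gripper":0}
    - {"x":0,"y":0,"z":0,"ax":0,"ay":0,"az":0,"gripper":0}

```text
clock: 7.28
position: [0.4235, 0.3535, 0.2821]
ee_rot: [-0.135, 0.946, 0.04, 0.293]
ft_force: [0.1, -0.6, -0.2]
grip_width: 0.999
grasp_force: 0.0
```

```bash
python3 - <<'E'
from h import *
o,p,Q=stat();print(p,o['joint_pos']); w=shot('wrist')
for b in blobs(w,'o')[0]: print(b)
x0,y0=160,90
cv2.imwrite('pics/w6.png',cv2.resize(w['color'][y0:y0+150,x0:x0+200,::-1],(800,600),interpolation=cv2.INTER_CUBIC))
E
```

```text
t 7.28 grasp in rack [-75.7 392.4 288.7] rot [2.  0.6 2.6] j [-0.91 -0.18 -0.09  2.05  0.49  0.86  0.6 ] F [ 0.1 -0.6 -0.2] M [-0.19  0.56 -0.07] 0.9986061545630652 0.0
[0.42353799 0.353451   0.28206484] [-0.91030087 -0.18260233 -0.08963191  2.05079858  0.49318629  0.86296605
  0.60484873]
(460, (241, 97, 32, 34), array([256.6, 110.8]))
(1647, (236, 142, 41, 63), array([255.9, 166.9]))
(460, (389, 340, 39, 36), array([409.5, 356.1]))
(62, (427, 359, 14, 17), array([433.6, 366.2]))
```

View pics/w6.png

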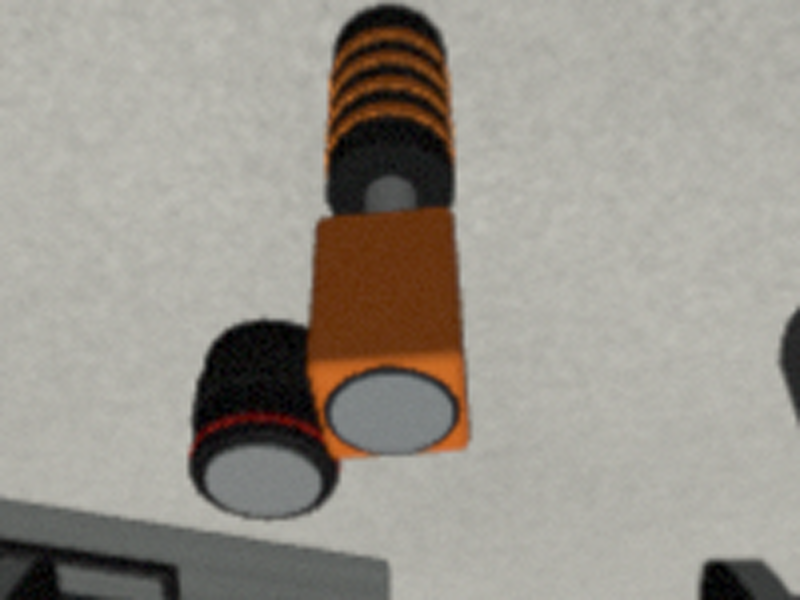

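The orange lamp stands upright: its top disc is at crop (393,410), and its front top edge runs from (311,363) to (465,350). The lens is behind it at (265,420), lower than the fingers will go.

```bash
python3 - <<'E'
from h import *
w=np.load('last_wrist.npy',allow_pickle=True).item()
f=lambda x,y,z:onz(w,160+x/4,90+y/4,z)
a,b,c,e=f(311,363,.175),f(465,350,.175),f(468,447,.175),f(393,410,.175)
v=a-b if (a-b)[1]>0 else b-a
yaw=np.arctan2(-v[0],v[1]); print('front edge',yaw,np.linalg.norm(v),'disc',e,'lower edge',end=' ')
a,b=f(318,220,.115),f(452,208,.115); v=a-b if (a-b)[1]>0 else b-a
y2=np.arctan2(-v[0],v[1]);print(y2,np.linalg.norm(v))
yaw=(yaw+y2)/2
Q=ori(35,yaw);G=np.array([e[0],e[1],.153]); print('yaw',yaw)
plan([(tcp(G,Q,80),Q),(tcp(G,Q,0),Q)],vmax=25)
E
```

```text
front edge 0.4076175636964213 0.03837346279246203 disc [0.50425077 0.38014502 0.175     ] lower edge 0.3979121384003691 0.03880173770874372
yaw 0.4027648510483952
{"x": 1.0, "z": 21.0, "ax": -1.0, "ay": -0.1, "az": -1.4}, {"x": 1.0, "y": -1.0, "z": 21.0, "ax": -1.0, "ay": -0.1, "az": -1.4}, {"x": 1.0, "y": -1.0, "z": 20.0, "ax": -1.0, "ay": -0.2, "az": -1.4}, {"x": 1.1, "y": -1.0, "z": 20.8, "ax": -1.1, "ay": -0.1, "az": -1.5}
{"z": 20.0}, {"z": 20.0}, {"z": 20.0}, {"x": -0.1, "z": 20.0}
end [0.5085 0.382  0.1464]
```

Call:
apply_moves:
  rows:
    - {"x":1,"y":0,"z":21,"ax":-1,"ay":-0.1,"az":-1.4,"gripper":0}
    - {"x":1,"y":-1,"z":21,"ax":-1,"ay":-0.1,"az":-1.4,"gripper":0}
    - {"x":1,"y":-1,"z":20,"ax":-1,"ay":-0.2,"az":-1.4,"gripper":0}
    - {"x":1,"y":-1,"z":21,"ax":-1.1,"ay":-0.1,"az":-1.5,"gripper":0}
    - {"x":0,"y":0,"z":20,"ax":0,"ay":0,"az":0,"gripper":0}

```text
clock: 7.75
position: [0.478, 0.3673, 0.1954]
ee_rot: [-0.191, 0.934, 0.06, 0.295]
ft_force: [0.6, 0.4, 0.2]
grip_width: 0.999
grasp_force: 0.0
```

Call:
apply_moves:
  rows:
    - {"x":0,"y":0,"z":20,"ax":0,"ay":0,"az":0,"gripper":0}
    - {"x":0,"y":0,"z":20,"ax":0,"ay":0,"az":0,"gripper":0}
    - {"x":0,"y":0,"z":20,"ax":0,"ay":0,"az":0,"gripper":0}
    - {"x":0,"y":0,"z":0,"ax":0,"ay":0,"az":0,"gripper":0}
    - {"x":0,"y":0,"z":0,"ax":0,"ay":0,"az":0,"gripper":0}

```text
clock: 8.17
position: [0.5085, 0.3817, 0.1464]
ee_rot: [-0.191, 0.935, 0.06, 0.294]
ft_force: [0.5, -1.2, 0.6]
grip_width: 1.002
grasp_force: 0.0
```

```bash
python3 - <<'E'
from h import *
o,p,Q=stat();print(p,p+Q.apply([0,0,-.008])); print((ori(35,.403).inv()*Q).as_rotvec(True))
w=shot('wrist')
for b in blobs(w,'o')[0]: print(b)
E
```

```text
t 8.17 grasp in rack [ 13.8 390.2 152.9] rot [-2.1  0.1 -3. ] j [-0.86  0.12  0.02  2.08  0.59  0.46  0.66] F [ 0.5 -1.2  0.6] M [-0.23  0.48  0.01] 1.002463237334935 0.0
[0.50854338 0.38169867 0.14636622] [0.50432689 0.37990892 0.15292503]
[ 0.05188582  0.06990984 -0.01403266]
(1369, (225, 82, 60, 64), array([254.6, 107.6]))
(9279, (208, 172, 94, 133), array([254.3, 231.5]))
```

Call:
apply_moves:
  rows:
    - {"x":0,"y":0,"z":0,"ax":0,"ay":0,"az":0,"gripper":1}
    - {"x":0,"y":0,"z":0,"ax":0,"ay":0,"az":0,"gripper":1}
    - {"x":0,"y":0,"z":0,"ax":0,"ay":0,"az":0,"gripper":1}
    - {"x":0,"y":0,"z":0,"ax":0,"ay":0,"az":0,"gripper":1}
    - {"x":0,"y":0,"z":0,"ax":0,"ay":0,"az":0,"gripper":1}
  newtons: 50

```text
clock: 8.63
position: [0.5085, 0.3835, 0.148]
ee_rot: [-0.192, 0.934, 0.061, 0.295]
ft_force: [-0.3, -1.9, 2.8]
grip_width: 0.463
grasp_force: 51.2
```

Call:
apply_moves:
  rows:
    - {"x":-6,"y":0,"z":-8,"ax":0,"ay":0,"az":0,"gripper":1}
    - {"x":-6,"y":0,"z":-8,"ax":0,"ay":0,"az":0,"gripper":1}
    - {"x":0,"y":0,"z":0,"ax":0,"ay":0,"az":0,"gripper":1}
    - {"x":0,"y":0,"z":0,"ax":0,"ay":0,"az":0,"gripper":1}

```text
clock: 8.97
position: [0.5086, 0.3834, 0.1668]
ee_rot: [-0.191, 0.934, 0.061, 0.295]
ft_force: [0.1, 0.1, -3.4]
grip_width: 0.462
grasp_force: 51.1
```

```bash
python3 - <<'E'
from h import *
o,p,Q0=stat();Q=ori(35)
T=lambda x,y,z:tcp(rack(x,y,z),Q)
w=shot('wrist')
for b in blobs(w,'o')[0]: print(b)
plan([(p+[-.10,-.10,.14],Q0),(T(-190,0,250),Q),(T(-150,0,197.5),Q)],vmax=30,wmax=3)
E
```

```text
t 8.97 grasp in rack [ 14.4 391.8 173.3] rot [-2.2 -0.  -3.1] j [-0.86  0.09  0.01  2.06  0.54  0.49  0.71] F [ 0.1  0.1 -3.4] M [-0.4   0.97 -0.  ] 0.46167811231368827 51.120461225509644
(1409, (224, 80, 59, 64), array([252.9, 105.9]))
(9208, (208, 170, 94, 132), array([254.1, 229. ]))
{"x": 4.0, "y": -7.0, "z": -27.0}, {"x": 4.0, "y": -8.0, "z": -27.0}, {"x": 4.0, "y": -7.0, "z": -27.0}, {"x": 4.0, "y": -8.0, "z": -27.0}, {"x": 4.0, "y": -7.0, "z": -27.0}, {"x": 3.0, "y": -8.0, "z": -28.0}, {"x": 3.8, "y": -7.5, "z": -27.3, "ay": -0.1}
{"x": 10.0, "y": -27.0, "ax": 0.2, "az": 0.3}, {"x": 10.0, "y": -27.0, "ax": 0.2, "az": 0.3}, {"x": 9.0, "y": -27.0, "ax": 0.2, "az": 0.2}, {"x": 9.0, "y": -27.0, "ax": 0.2, "az": 0.3}, {"x": 9.0, "y": -27.0, "ax": 0.2, "az": 0.2}, {"x": 9.0, "y": -27.0, "ax": 0.2, "az": 0.3}, {"x": 9.0, "y": -28.0, "ax": 0.2, "az": 0.2}, {"x": 9.0, "y": -28.0, "ax": 0.1, "az": 0.3}, {"x": 9.0, "y": -27.0, "ax": 0.2, "az": 0.2}, {"x": 9.0, "y": -28.0, "ax": 0.1, "az": 0.3}, {"x": 8.0, "y": -28.0, "z": 1.0, "ax": 0.2, "az": 0.2}, {"x": 8.7, "y": -27.1, "z": 0.4, "ax": 0.1, "ay": 0.1, "az": 0.3}
{"x": -1.0, "z": 22.0}, {"x": -1.0, "z": 22.0}, {"x": -0.7, "z": 21.9}
end [ 0.4838 -0.041   0.191 ]
```

```bash
python3 - <<'E'
from h import *
t=np.load('last_top.npy',allow_pickle=True).item()
for n,u,v,z in(('tin',336,308,.085),('mug',472,345,.085),('handle',487,381,.06),('charger',470,250,.08),('driver',216,392,.02)): print(n,inv(onz(t,u/1.5625,v/1.5625,z)))
o,p,Q0=stat();Q=ori(35)
T=lambda x,y,z:tcp(rack(x,y,z),Q)
plan([(p+[-.06,-.10,.11],Q0),(T(-95,0,260),Q),(T(-95,0,197.5),Q)],vmax=30,wmax=3)
E
```

```text
tin [-108.9  132.6   85. ]
mug [-250.8  -69.7   85. ]
handle [-319.2  -75.9   60. ]
charger [ -90.3 -127.4   80. ]
driver [-171.8  390.1   20. ]
t 9.02 grasp in rack [ 14.2 391.6 172.7] rot [-2.1  0.  -3.1] j [-0.86  0.09  0.01  2.06  0.54  0.49  0.71] F [ 0.3  1.3 -2.3] M [-0.39  0.99  0.02] 0.4608944403491069 51.12056314945221
{"x": 2.0, "y": -11.0, "z": -24.0}, {"x": 2.0, "y": -11.0, "z": -24.0}, {"x": 3.0, "y": -12.0, "z": -24.0}, {"x": 2.0, "y": -11.0, "z": -24.0}, {"x": 3.0, "y": -12.0, "z": -24.0}, {"x": 2.4, "y": -11.3, "z": -24.3}
{"x": 4.0, "y": -29.0, "ax": 0.2, "az": 0.3}, {"x": 4.0, "y": -29.0, "ax": 0.2, "az": 0.3}, {"x": 4.0, "y": -29.0, "ax": 0.2, "az": 0.3}, {"x": 4.0, "y": -29.0, "ax": 0.2, "az": 0.3}, {"x": 4.0, "y": -29.0, "ax": 0.2, "az": 0.3}, {"x": 3.0, "y": -29.0, "ax": 0.2, "az": 0.3}, {"x": 3.0, "y": -29.0, "ax": 0.2, "az": 0.3}, {"x": 3.0, "y": -28.0, "ax": 0.2, "az": 0.2}, {"x": 3.0, "y": -29.0, "ax": 0.2, "az": 0.3}, {"x": 3.0, "y": -28.0, "z": 1.0, "ax": 0.2, "az": 0.2}, {"x": 2.9, "y": -28.7, "z": 0.2, "ax": 0.1, "az": 0.3}
{"x": 12.0, "z": 17.0}, {"x": 12.0, "z": 17.0}, {"x": 11.8, "y": -0.1, "z": 17.2}
end [ 0.5358 -0.0228  0.191 ]
```

```bash
python3 - <<'E'
from h import *
o,p,Q0=stat();Q=ori(35)
T=lambda x,y,z:tcp(rack(x,y,z),Q)
plan([(p+[-.09,-.10,.12],Q0),(T(-118,0,265),Q),(T(-95,0,197.5),Q)],vmax=32,wmax=3)
E
```

```text
t 9.02 grasp in rack [ 14.2 391.6 172.7] rot [-2.1  0.  -3.1] j [-0.86  0.09  0.01  2.06  0.54  0.49  0.71] F [ 0.3  1.3 -2.3] M [-0.39  0.99  0.02] 0.4608944403491069 51.12056314945221
{"x": 5.0, "y": -9.0, "z": -28.0}, {"x": 5.0, "y": -10.0, "z": -28.0}, {"x": 5.0, "y": -9.0, "z": -28.0}, {"x": 5.0, "y": -10.0, "z": -28.0}, {"x": 6.0, "y": -9.0, "z": -28.0}, {"x": 5.3, "y": -9.5, "z": -28.3}
{"x": 4.0, "y": -30.0, "ax": 0.2, "az": 0.3}, {"x": 4.0, "y": -30.0, "ax": 0.2, "az": 0.3}, {"x": 4.0, "y": -30.0, "ax": 0.2, "az": 0.3}, {"x": 4.0, "y": -30.0, "z": 1.0, "ax": 0.2, "az": 0.3}, {"x": 3.0, "y": -30.0, "z": 1.0, "ax": 0.2, "az": 0.3}, {"x": 3.0, "y": -29.0, "z": 1.0, "ax": 0.2, "az": 0.3}, {"x": 3.0, "y": -30.0, "z": 1.0, "ax": 0.2, "az": 0.3}, {"x": 3.0, "y": -29.0, "z": 1.0, "ax": 0.2, "az": 0.2}, {"x": 3.0, "y": -30.0, "z": 1.0, "ax": 0.2, "az": 0.3}, {"x": 3.0, "y": -29.0, "z": 1.0, "ax": 0.2, "az": 0.2}, {"x": 2.7, "y": -29.8, "z": 1.1, "ax": 0.1, "az": 0.3}
{"x": 7.0, "z": 23.0}, {"x": 6.0, "z": 23.0}, {"x": 6.8, "y": -0.1, "z": 22.5}
end [ 0.5357 -0.0228  0.191 ]
```

Call:
apply_moves:
  rows:
    - {"x":5,"y":-9,"z":-28,"ax":0,"ay":0,"az":0,"gripper":1}
    - {"x":5,"y":-10,"z":-28,"ax":0,"ay":0,"az":0,"gripper":1}
    - {"x":5,"y":-9,"z":-28,"ax":0,"ay":0,"az":0,"gripper":1}
    - {"x":5,"y":-10,"z":-28,"ax":0,"ay":0,"az":0,"gripper":1}
    - {"x":6,"y":-9,"z":-28,"ax":0,"ay":0,"az":0,"gripper":1}

```text
clock: 9.43
position: [0.4329, 0.299, 0.2662]
ee_rot: [-0.192, 0.935, 0.06, 0.294]
ft_force: [0.9, 0.4, -3.4]
grip_width: 0.461
grasp_force: 52.8
```

Call:
apply_moves:
  rows:
    - {"x":5,"y":-9.5,"z":-28,"ax":0,"ay":0,"az":0,"gripper":1}
    - {"x":4,"y":-30,"z":0,"ax":0.2,"ay":0,"az":0.3,"gripper":1}
    - {"x":4,"y":-30,"z":0,"ax":0.2,"ay":0,"az":0.3,"gripper":1}
    - {"x":4,"y":-30,"z":0,"ax":0.2,"ay":0,"az":0.3,"gripper":1}
    - {"x":4,"y":-30,"z":1,"ax":0.2,"ay":0,"az":0.3,"gripper":1}

```text
clock: 9.85
position: [0.4534, 0.1665, 0.2757]
ee_rot: [-0.18, 0.937, 0.057, 0.295]
ft_force: [0.8, -0.4, -2.6]
grip_width: 0.463
grasp_force: 52.8
```

Call:
apply_moves:
  rows:
    - {"x":3,"y":-30,"z":1,"ax":0.2,"ay":0,"az":0.3,"gripper":1}
    - {"x":3,"y":-29,"z":1,"ax":0.2,"ay":0,"az":0.3,"gripper":1}
    - {"x":3,"y":-30,"z":1,"ax":0.2,"ay":0,"az":0.3,"gripper":1}
    - {"x":3,"y":-29,"z":1,"ax":0.2,"ay":0,"az":0.2,"gripper":1}
    - {"x":3,"y":-30,"z":1,"ax":0.2,"ay":0,"az":0.3,"gripper":1}

```text
clock: 10.27
position: [0.4977, 0.0248, 0.2626]
ee_rot: [-0.165, 0.939, 0.052, 0.295]
ft_force: [0.9, 0.3, -3.0]
grip_width: 0.465
grasp_force: 52.9
```

Call:
apply_moves:
  rows:
    - {"x":3,"y":-29,"z":1,"ax":0.2,"ay":0,"az":0.2,"gripper":1}
    - {"x":3,"y":-30,"z":1,"ax":0.1,"ay":0,"az":0.3,"gripper":1}
    - {"x":0,"y":0,"z":0,"ax":0,"ay":0,"az":0,"gripper":1}
    - {"x":0,"y":0,"z":0,"ax":0,"ay":0,"az":0,"gripper":1}

```text
clock: 10.6
position: [0.5143, -0.0316, 0.2578]
ee_rot: [-0.159, 0.941, 0.051, 0.296]
ft_force: [-0.4, 0.1, -3.6]
grip_width: 0.461
grasp_force: 53.2
```

```bash
python3 - <<'E'
from h import *
o,p,Q0=stat();Q=ori(35)
T=lambda x,y,z:tcp(rack(x,y,z),Q)
w=shot('wrist'); cv2.imwrite('pics/w7.png',w['color'][:,:,::-1])
for b in blobs(w,'o')[0]: print(b)
plan([(T(-95,0,198.5),Q),(T(0,0,198.5),Q)],vmax=18,wmax=3)
E
```

```text
t 10.6 grasp in rack [-118.1   -1.3  264.4] rot [-0.   0.1  0.2] j [-0.74 -0.47  0.71  2.2   0.16  0.72  1.81] F [-0.4  0.1 -3.6] M [-0.28  0.96  0.04] 0.4605394047679388 53.238592743873596
(1475, (224, 80, 60, 64), array([253.6, 105.7]))
(9181, (208, 170, 94, 132), array([254.4, 228.9]))
(872, (154, 174, 54, 18), array([181.7, 182.5]))
{"x": 5.0, "z": 17.0}, {"x": 5.0, "z": 17.0}, {"x": 4.0, "z": 17.0}, {"x": 5.0, "y": -0.2, "z": 16.2, "ax": 0.1, "ay": -0.1, "az": -0.1}
{"x": -13.0, "z": 9.0}, {"x": -13.0, "z": 9.0}, {"x": -13.0, "z": 9.0}, {"x": -13.0, "z": 9.0}, {"x": -13.0, "z": 9.0}, {"x": -12.8, "z": 9.5}
end [0.6253 0.0089 0.1919]
```

View pics/w7.png

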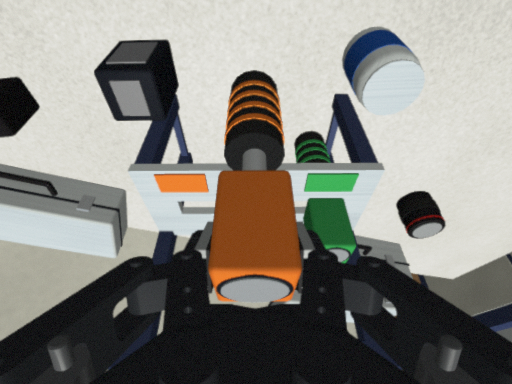

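The orange lamp is straight in the jaws (neck at column 254), lined up between the two tags at (181,182) and (331,182). The green lamp still hangs at its dock. I lower the orange lamp to slot level and slide it in.

Call:
apply_moves:
  rows:
    - {"x":5,"y":0,"z":17,"ax":0,"ay":0,"az":0,"gripper":1}
    - {"x":5,"y":0,"z":17,"ax":0,"ay":0,"az":0,"gripper":1}
    - {"x":4,"y":0,"z":17,"ax":0,"ay":0,"az":0,"gripper":1}
    - {"x":5,"y":0,"z":16,"ax":0,"ay":0,"az":0,"gripper":1}
    - {"x":0,"y":0,"z":0,"ax":0,"ay":0,"az":0,"gripper":1}

```text
clock: 11.07
position: [0.5345, -0.0208, 0.1897]
ee_rot: [-0.162, 0.941, 0.051, 0.294]
ft_force: [0.2, 0.4, -5.0]
grip_width: 0.461
grasp_force: 53.3
```

Call:
apply_moves:
  rows:
    - {"x":0,"y":0,"z":0,"ax":0,"ay":0,"az":0,"gripper":1}

```text
clock: 11.15
position: [0.5353, -0.0213, 0.1923]
ee_rot: [-0.162, 0.94, 0.051, 0.295]
ft_force: [-0.2, -0.4, -2.8]
grip_width: 0.462
grasp_force: 53.3
```

```bash
python3 - <<'E'
from h import *
o,p,Q0=stat();Q=ori(35)
plan([(tcp(rack(0,0,198.5),Q),Q)],vmax=14,wmax=3)
E
```

```text
t 11.15 grasp in rack [-94.9   1.5 198.9] rot [-0.1  0.1 -0.1] j [-0.87 -0.35  0.88  2.26  0.09  0.54  1.9 ] F [-0.2 -0.4 -2.8] M [-0.32  0.98  0.01] 0.4620688021601276 53.31535756587982
{"x": -11.0, "z": 8.0}, {"x": -11.0, "z": 8.0}, {"x": -11.0, "z": 8.0}, {"x": -11.0, "z": 8.0}, {"x": -11.0, "y": -1.0, "z": 8.0}, {"x": -11.0, "z": 7.0, "ax": 0.1, "ay": -0.1}, {"x": -11.6, "y": -0.7, "z": 7.6, "az": 0.1}
end [0.6253 0.0088 0.1919]
```

Call:
apply_moves:
  rows:
    - {"x":-11,"y":-1,"z":8,"ax":0,"ay":0,"az":0,"gripper":1}
    - {"x":-11,"y":0,"z":8,"ax":0,"ay":0,"az":0,"gripper":1}
    - {"x":-11,"y":0,"z":8,"ax":0,"ay":0,"az":0,"gripper":1}
    - {"x":-11,"y":0,"z":8,"ax":0,"ay":0,"az":0,"gripper":1}

```text
clock: 11.48
position: [0.5885, -0.0047, 0.1935]
ee_rot: [-0.161, 0.94, 0.052, 0.297]
ft_force: [0.3, -0.4, -4.1]
grip_width: 0.464
grasp_force: 53.3
```

```bash
python3 - <<'E'
from h import *
o,p,Q0=stat();Q=ori(35)
plan([(tcp(rack(0,0,198.5),Q),Q)],vmax=14,wmax=3)
E
```

```text
t 11.48 grasp in rack [-39.2  -0.5 200. ] rot [-0.1 -0.1  0. ] j [-1.1  -0.21  1.09  2.16 -0.07  0.5   2.01] F [ 0.3 -0.4 -4.1] M [-0.35  1.   -0.04] 0.46365759338005924 53.28507363796234
{"x": -10.0, "z": 8.0}, {"x": -11.0, "z": 8.0, "ax": 0.1, "ay": 0.1}, {"x": -10.2, "y": 0.5, "z": 7.8}
end [0.6253 0.0089 0.1919]
```

Call:
apply_moves:
  rows:
    - {"x":-10,"y":0,"z":8,"ax":0,"ay":0,"az":0,"gripper":1}
    - {"x":-11,"y":0,"z":8,"ax":0,"ay":0,"az":0,"gripper":1}
    - {"x":-10,"y":0,"z":7.5,"ax":0,"ay":0,"az":0,"gripper":1}
    - {"x":0,"y":0,"z":0,"ax":0,"ay":0,"az":0,"gripper":1}
    - {"x":0,"y":0,"z":0,"ax":0,"ay":0,"az":0,"gripper":1}

```text
clock: 11.9
position: [0.6195, 0.0067, 0.1898]
ee_rot: [-0.162, 0.941, 0.051, 0.294]
ft_force: [-0.7, -0.0, -4.3]
grip_width: 0.459
grasp_force: 53.7
```

```bash
python3 -c "
from h import *
stat()"
```

```text
t 11.9 grasp in rack [-6.200e+00 -1.000e-01  1.964e+02] rot [-0.1  0.3 -0.1] j [-1.27 -0.03  1.32  2.1  -0.41  0.52  2.27] F [-0.7 -0.  -4.3] M [-0.47  0.98 -0.08] 0.4589897011432928 53.680413365364075
```

Call:
apply_moves:
  rows:
    - {"x":-3,"y":0,"z":2,"ax":0,"ay":0,"az":0,"gripper":1}
    - {"x":-2,"y":0,"z":1.5,"ax":0,"ay":0,"az":0,"gripper":1}
    - {"x":0,"y":0,"z":0,"ax":0,"ay":0,"az":0,"gripper":1}

```text
clock: 12.15
position: [0.6249, 0.0077, 0.1898]
ee_rot: [-0.161, 0.941, 0.052, 0.294]
ft_force: [-0.2, -0.3, -3.1]
grip_width: 0.463
grasp_force: 53.8
```

```bash
python3 -c "
from h import *
stat()"
```

```text
t 12.15 grasp in rack [ -0.7  -1.  196.3] rot [-0.1  0.3  0.1] j [-1.24  0.04  1.32  2.08 -0.53  0.54  2.36] F [-0.2 -0.3 -3.1] M [-0.38  0.96 -0.05] 0.4626401848692277 53.78519654273987
```

Call:
apply_moves:
  rows:
    - {"x":0,"y":-5,"z":0,"ax":0,"ay":0,"az":0,"gripper":1}
    - {"x":0,"y":-5,"z":0,"ax":0,"ay":0,"az":0,"gripper":1}
    - {"x":0,"y":-5,"z":0,"ax":0,"ay":0,"az":0,"gripper":1}
    - {"x":0,"y":0,"z":0,"ax":0,"ay":0,"az":0,"gripper":1}

```text
clock: 12.48
position: [0.6299, -0.0078, 0.1899]
ee_rot: [-0.16, 0.941, 0.052, 0.294]
ft_force: [0.2, -0.5, -3.4]
grip_width: 0.457
grasp_force: 53.6
```

```bash
python3 -c "
from h import *
stat()"
```

```text
t 12.48 grasp in rack [ -1.2 -17.2 196.4] rot [-0.1  0.2  0.2] j [-1.15  0.09  1.28  2.07 -0.65  0.58  2.48] F [ 0.2 -0.5 -3.4] M [-0.34  0.9   0.  ] 0.45711271348903165 53.637285232543945
```

Call:
apply_moves:
  rows:
    - {"x":0,"y":-5,"z":0,"ax":0,"ay":0,"az":0,"gripper":1}
    - {"x":0,"y":-5,"z":0,"ax":0,"ay":0,"az":0,"gripper":1}
    - {"x":0,"y":-5,"z":0,"ax":0,"ay":0,"az":0,"gripper":1}
    - {"x":0,"y":0,"z":0,"ax":0,"ay":0,"az":0,"gripper":1}

```text
clock: 12.82
position: [0.635, -0.0215, 0.19]
ee_rot: [-0.16, 0.941, 0.051, 0.294]
ft_force: [-0.6, -1.0, -3.9]
grip_width: 0.458
grasp_force: 53.7
```

```bash
python3 -c "
from h import *
stat()"
```

```text
t 12.82 grasp in rack [ -0.9 -31.8 196.6] rot [-0.1  0.2  0.2] j [-1.05  0.12  1.22  2.05 -0.71  0.6   2.55] F [-0.6 -1.  -3.9] M [-0.34  0.84  0.04] 0.4579479724895904 53.664334416389465
```

Call:
apply_moves:
  rows:
    - {"x":0,"y":-5,"z":0,"ax":0,"ay":0,"az":0,"gripper":1}
    - {"x":0,"y":-5,"z":0,"ax":0,"ay":0,"az":0,"gripper":1}
    - {"x":0,"y":-5,"z":0,"ax":0,"ay":0,"az":0,"gripper":1}
    - {"x":0,"y":0,"z":0,"ax":0,"ay":0,"az":0,"gripper":1}

```text
clock: 13.15
position: [0.6401, -0.0353, 0.1901]
ee_rot: [-0.16, 0.941, 0.051, 0.295]
ft_force: [0.3, 0.3, -3.8]
grip_width: 0.468
grasp_force: 53.7
```

```bash
python3 -c "
from h import *
stat()"
```

```text
t 13.15 grasp in rack [ -0.7 -46.5 196.7] rot [-0.1  0.2  0.1] j [-0.9   0.14  1.1   2.03 -0.73  0.62  2.58] F [ 0.3  0.3 -3.8] M [-0.34  0.87  0.03] 0.46756578383452246 53.71870815753937
```

It works with j7 held just inside its limit, and j3 now has room. I continue to the end.

Call:
apply_moves:
  rows:
    - {"x":0,"y":-5,"z":0,"ax":0,"ay":0,"az":0,"gripper":1}
    - {"x":0,"y":-5,"z":0,"ax":0,"ay":0,"az":0,"gripper":1}
    - {"x":0,"y":-5,"z":0,"ax":0,"ay":0,"az":0,"gripper":1}
    - {"x":0,"y":0,"z":0,"ax":0,"ay":0,"az":0,"gripper":1}

```text
clock: 13.48
position: [0.6452, -0.0494, 0.1902]
ee_rot: [-0.16, 0.941, 0.051, 0.295]
ft_force: [-0.1, -0.8, -3.8]
grip_width: 0.46
grasp_force: 53.7
```

```bash
python3 -c "
from h import *
stat()"
```

```text
t 13.48 grasp in rack [ -0.6 -61.5 196.7] rot [-0.1  0.2  0.1] j [-0.71  0.14  0.93  2.01 -0.72  0.62  2.59] F [-0.1 -0.8 -3.8] M [-0.37  0.9  -0.05] 0.4604759252302321 53.677825927734375
```

Call:
apply_moves:
  rows:
    - {"x":0,"y":0,"z":0,"ax":1.1,"ay":0,"az":1.6,"gripper":1}
    - {"x":0,"y":0,"z":0,"ax":1.1,"ay":0,"az":1.6,"gripper":1}
    - {"x":0,"y":-4,"z":0,"ax":0,"ay":0,"az":0,"gripper":1}
    - {"x":0,"y":-4,"z":0,"ax":0,"ay":0,"az":0,"gripper":1}
    - {"x":0,"y":0,"z":0,"ax":0,"ay":0,"az":0,"gripper":1}

```text
clock: 13.9
position: [0.6477, -0.0567, 0.19]
ee_rot: [-0.129, 0.945, 0.042, 0.296]
ft_force: [0.1, -0.6, -4.2]
grip_width: 0.464
grasp_force: 53.8
```

```bash
python3 - <<'E'
from h import *
o,p,Q0=stat();Q=ori(35,YAW-.07)
print(o['joint_pos'][6])
w=shot('wrist')
for b in blobs(w,'o')[0]: print(b,inv(onz(w,*b[2],.15)))
plan([(tcp(rack(0,-75,197),Q),Q0)],vmax=6,wmax=3)
E
```

```text
t 13.9 grasp in rack [ -0.7 -68.9 196.5] rot [2.1 0.2 3.2] j [-0.75  0.13  0.95  2.01 -0.68  0.59  2.5 ] F [ 0.1 -0.6 -4.2] M [-0.32  0.89 -0.01] 0.46446441944467964 53.753721714019775
2.496627627777446
(110, (239, 80, 28, 6), array([251.8,  82.5])) [-66.2 -66.1 150. ]
(4348, (182, 103, 106, 49), array([237.2, 126.7])) [-43.1 -75.2 150. ]
(9119, (208, 170, 94, 131), array([254.4, 228.7])) [ 53.7 -73.1 150. ]
{"x": -1.0, "y": -3.0}, {"x": -0.3, "y": -3.0, "z": 0.2}
end [ 0.6503 -0.0622  0.1904]
```

j7 has room again. I make the last few mm, lower the lamp and let go.

Call:
apply_moves:
  rows:
    - {"x":-1,"y":-3,"z":0,"ax":0,"ay":0,"az":0,"gripper":1}
    - {"x":0,"y":-3,"z":0,"ax":0,"ay":0,"az":0,"gripper":1}
    - {"x":2.3,"y":0,"z":3.3,"ax":0,"ay":0,"az":0,"gripper":1}
    - {"x":1.6,"y":0,"z":2.4,"ax":0,"ay":0,"az":0,"gripper":1}
    - {"x":0,"y":0,"z":0,"ax":0,"ay":0,"az":0,"gripper":1}

```text
clock: 14.37
position: [0.6502, -0.062, 0.1832]
ee_rot: [-0.128, 0.946, 0.042, 0.296]
ft_force: [0.7, -1.0, -1.4]
grip_width: 0.464
grasp_force: 53.7
```

Call:
apply_moves:
  rows:
    - {"x":0,"y":0,"z":0,"ax":0,"ay":0,"az":0,"gripper":1}
    - {"x":0,"y":0,"z":0,"ax":0,"ay":0,"az":0,"gripper":1}

```text
clock: 14.53
position: [0.65, -0.0618, 0.1833]
ee_rot: [-0.129, 0.946, 0.042, 0.296]
ft_force: [0.2, -0.8, -1.8]
grip_width: 0.461
grasp_force: 53.7
```

```bash
python3 -c "
from h import *
stat()"
```

```text
t 14.53 grasp in rack [-1.000e-01 -7.450e+01  1.898e+02] rot [2.1 0.2 3.3] j [-0.71  0.16  0.92  2.01 -0.72  0.59  2.54] F [ 0.2 -0.8 -1.8] M [-0.39  0.77 -0.09] 0.46138218853770424 53.7460058927536
```

Call:
apply_moves:
  rows:
    - {"x":0,"y":0,"z":0,"ax":0,"ay":0,"az":0,"gripper":0.6}
    - {"x":0,"y":0,"z":0,"ax":0,"ay":0,"az":0,"gripper":0.35}
    - {"x":0,"y":0,"z":0,"ax":0,"ay":0,"az":0,"gripper":0}
    - {"x":0,"y":0,"z":0,"ax":0,"ay":0,"az":0,"gripper":0}
    - {"x":0,"y":0,"z":0,"ax":0,"ay":0,"az":0,"gripper":0}

```text
clock: 14.95
position: [0.6501, -0.0614, 0.1836]
ee_rot: [-0.129, 0.945, 0.042, 0.296]
ft_force: [-0.1, -0.0, 0.0]
grip_width: 0.99
grasp_force: 0.0
```

Call:
apply_moves:
  rows:
    - {"x":0,"y":0,"z":-6,"ax":0,"ay":0,"az":0,"gripper":0}
    - {"x":0,"y":0,"z":-12,"ax":0,"ay":0,"az":0,"gripper":0}
    - {"x":0,"y":0,"z":-18,"ax":0,"ay":0,"az":0,"gripper":0}
    - {"x":0,"y":0,"z":-24,"ax":0,"ay":0,"az":0,"gripper":0}
    - {"x":0,"y":0,"z":-24,"ax":0,"ay":0,"az":0,"gripper":0}

```text
clock: 15.37
position: [0.6033, -0.0752, 0.2526]
ee_rot: [-0.128, 0.946, 0.041, 0.296]
ft_force: [0.9, 0.8, -0.4]
grip_width: 0.997
grasp_force: 0.0
```

Call:
apply_moves:
  rows:
    - {"x":0,"y":0,"z":-25,"ax":0,"ay":0,"az":0,"gripper":0}
    - {"x":0,"y":0,"z":-20,"ax":0,"ay":0,"az":0,"gripper":0}
    - {"x":0,"y":0,"z":-15,"ax":0,"ay":0,"az":0,"gripper":0}
    - {"x":0,"y":0,"z":0,"ax":0,"ay":0,"az":0,"gripper":0}
    - {"x":0,"y":0,"z":0,"ax":0,"ay":0,"az":0,"gripper":0}

```text
clock: 15.78
position: [0.5711, -0.0842, 0.3022]
ee_rot: [-0.128, 0.945, 0.042, 0.297]
ft_force: [-0.2, 0.6, -0.8]
grip_width: 1.0
grasp_force: 0.0
```

```bash
python3 - <<'E'
from h import *
stat(); w=shot('wrist','w8.png')
for k in 'go':
    for b in blobs(w,k)[0]: print(k,b,inv(onz(w,*b[2],.15)))
E
```

```text
t 15.78 grasp in rack [-82.  -69.4 308.8] rot [2.1 0.1 3.3] j [-0.68 -0.3   0.78  2.01 -0.03  0.78  1.99] F [-0.2  0.6 -0.8] M [-0.19  0.6   0.  ] 1.0001216649107865 0.0
g (147, (351, 90, 29, 10), array([366.5,  94.5])) [-70.9  33.9 150. ]
g (1059, (373, 107, 58, 24), array([400.8, 118.2])) [-42.6  75.4 150. ]
g (2517, (368, 139, 65, 65), array([396.4, 165.5])) [ 25.3  93.5 150. ]
g (36, (409, 196, 14, 8), array([416.2, 200. ])) [ 96.4 145.5 150. ]
o (103, (240, 96, 29, 10), array([254.1,  99.2])) [-72.6 -70.3 150. ]
o (54, (244, 102, 20, 4), array([253.2, 103.5])) [-68.1 -71.4 150. ]
o (1045, (226, 115, 50, 24), array([251.1, 126.1])) [-42.5 -75.4 150. ]
o (1834, (235, 145, 41, 64), array([254.6, 170. ])) [ 21.2 -76.2 150. ]
```

View pics/w8.png

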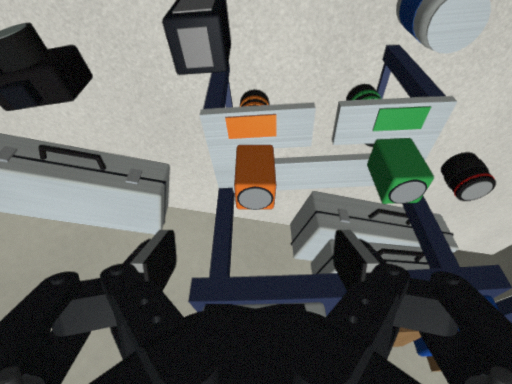

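Both lamps hang behind their own tags, orange at (255,178) and green at (400,170). The gripper is open and clear of everything.

```bash
python3 - <<'E'
from h import *
w=np.load('last_wrist.npy',allow_pickle=True).item()
print(inv(onz(w,255,198,.21)),inv(onz(w,407,190,.21)))
print(hand_in())
E
```

```text
[ -0.4 -74.6 210. ] [ -1.8  73.9 210. ]
the job is handed in; nothing more can be done
None
```

The job is handed in: the green and orange lamps hang let go at their own ends of the slot, about 1 to 2 mm from their docks by the last picture, with the orange lamp's head turned about 4° from the rack's axes. It took 15.8 s and nothing else was disturbed that I could see.

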